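Swing the relief panel to its stop and pin it with the bench dog

TASK

The carved panel turns on the steel pin through one of its corners: without lifting it, push it near the free corner so that it swings round against the screw of the brass stop, and press it there with 10 to 15 N for a moment, never as much as 20 N. Then take the red bench dog and set it upright, fully down, in the brass-rimmed hole in the board behind the panel so that the panel cannot swing back, and let go. Leave the other things on the bench where they are.

Things in the scene. Friction and masses are not known exactly. Their poses are not given: they have to be found in the camera images.
- board: Fixed brown wooden indexing board, 300 (its x) x 320 (its y) x 36 mm high, flat on the bench (z = 0). Origin: centre of its underside; its place and yaw (up to 0.3 rad) vary. It carries the pin, the stop and the dog hole.
- pin: Upright steel pivot pin, 16 mm across, fixed in the board at board (-85, 85) mm; origin on its axis at the board's top face (z = 36 mm). It stands 36 mm tall, so 12 mm above the panel's top face. Axes as the board's.
- stop: Fixed brass stop block on the board at board (-130, -65) mm, 20 (x) x 40 (y) x 34 mm high; origin: centre of its underside, on the board's top face. Axes as the board's. A dark 12 mm steel adjusting screw, its axis 14 mm above the board, sticks out of its +x face (10 mm from the origin) by 2 to 10 mm: set differently each time, not reported, rigid. The panel bears on the screw's tip; find it by feel.
- hole (a point): Centre of the mouth of the round, brass-rimmed dog hole in the board's top face at board (22, -35) mm: 22 mm across with a 2 mm chamfer, 26 mm deep, floor solid. Axes as the board's. The panel covers part of it, or lies across the place of the dog, unless it is home against the stop; then its edge passes 2 to 9 mm beside the inserted dog, roughly along the board's y.
- panel: Loose carved wood panel 200 x 120 x 24 mm, 0.25 to 0.6 kg, flat on the board, its corner hole (17.5 mm) loose on the pin. Origin: hole centre, underside; wood spans x -25 to 175, y -25 to 95, z 0 to 24 mm (rosette 5 mm higher). Starts 0.40 to 0.85 rad counterclockwise of home. Home: its x along the board's -y, its y along the board's +x, or up to 0.06 rad clockwise of that. It slides with dry friction and stays where left.
- panel_corner (a point): Free corner of the panel diagonally across from the pin: panel (175, 95, 12) mm. Pushing the panel's +y side face near this corner turns it clockwise seen from above, towards home. Axes as the panel's.
- panel_heel (a point): Point on the panel's -y side face that meets the stop's screw: panel (150, -25, 14) mm. When home it lies at the screw's tip, 12 to 20 mm from the stop's origin in the stop's x. Axes as the panel's.
- dog: Loose red bench dog: plain upright round peg 20 mm across, 95 mm tall, chamfered foot, about 80 g, standing on the bench. Origin: centre of its foot. z along its axis. Fully down in the hole its foot is 26 mm below the board's top face and 69 mm of it stand above.
- varnish: Bystander: amber jar, 48 mm across, 75 mm tall. Origin under its centre.
- wax: Bystander: green tin, 60 mm across, 35 mm tall. Origin under its centre.
- mallet: Bystander: carver's round wooden mallet standing on its head, 84 mm across, 225 mm tall. Origin under its centre.
- gouge_a: Bystander: gouge with yellow handle, 240 mm long, lying along its x. Origin under its middle.
- gouge_b: Bystander: gouge with light wooden handle, 240 mm long, lying along its x. Origin under its middle.
- offcut: Bystander: wood offcut 110 x 50 x 30 mm. Origin under its centre.

How it is judged:
On the way, in this order (a step that is already met when the one before it is completed fails the run):
1. the panel, on its pin, is pressed against the brass stop with more than 7 N for 0.2 s (x of panel_heel in the frame of stop below 0.023 m and horizontal distance between panel and pin below 0.004 m and contact force between panel and stop above 7 N), for 0.2 s.
2. the dog stands fully down in the hole with the panel home (x of panel_heel in the frame of stop below 0.023 m and horizontal distance between panel and pin below 0.004 m and horizontal distance between dog and hole below 0.004 m and z of dog in the frame of hole below -0.02 m and angle between dog's own z axis and vertical below 0.12 rad), for 0.2 s.
At the end, for the whole second after the job is handed in: The panel lies flat on the board on its pin (hole centre within 4 mm of the pin axis), its meeting point less than 13 mm from the stop block's face; the dog stands upright (within 0.12 rad) in the hole, within 4 mm of its axis and its foot more than 20 mm below the mouth; all at rest (all of step 2 and angle between panel's own z axis and vertical below 0.03 rad and z of panel in the frame of pin below 0.003 m and linear speed of each of panel, dog below 0.01 m/s); the robot touches nothing.
It fails at once if the panel is pressed on the stop with more than 20 N (contact force between panel and stop above 20 N).
It fails at once if the panel is lifted more than 8 mm off the board (z of panel in the frame of pin above 0.008 m).
It fails at once if any bystander is knocked more than 25 mm from its place (distance of any of varnish, wax, mallet, gouge_a, gouge_b, offcut from where it was at the start of the episode above 0.025 m).
It also fails if it takes over 70 s, if anything falls off the work surface, if the arm or the gripper's body presses on something with over 40 N, if the wrist force passes 120 N, or if a joint passes its speed limit or range.

ROBOT

A 6-joint arm with a two-finger parallel gripper is mounted at the origin on the work surface. World frame = base frame: x ahead of the robot, y to its left, z up, the work surface at z = 0. Lengths are in m, angles in rad, forces in N, time in s.
With the tool pointing down it reaches from about 0.2 to 0.875 m from the base axis. Payload 3.4 kg.
Tool frame: the origin (TCP) lies between the finger pads; the fingertips stand 25 mm ahead of it and the grasp point (between the pads) lies 6 mm ahead of it (r.nose_length is the z of the fingertips in the tool frame, in m); z points along the fingers, x is the direction in which the jaws open and shut, and the axes are right-handed (so a half turn about z gives the same grasp; the last joint's range is limited). The gripper opens to 94 mm and grips with 3 to 60 N. Pads are 16 mm wide; open, the fingers measure 119 mm over their backs; the gripper's body (75 mm by 177 mm) begins 78 mm behind the grasp point.
Start: joints at [-1.347, 0.276, 1.505, -0, 1.361, -0.121], TCP at [0.194, -0.541, 0.23] pointing down, gripper open.
Joint ranges: [-2.89, 2.89], [-0.75, 2.08], [0.22, 2.7], [-1.18, 4.32], [0.11, 2.71], [-2.7, 2.7]. Speed limits (rad/s): [2.57, 2.57, 3.14, 3.14, 3.14, 3.14].

INTERFACE

Orientations are given as a unit quaternion [w, x, y, z].
In Python, from plant import r, gripper_to, inverse_kinematics, vision, models, telemetry gives the robot as it stands. Calls block until the motion is done:
- r.move_to(position, orientation): joint-space move of the TCP to a pose.
- r.move_l(position, rot=None, vel=0.15, guard=None): straight line of the TCP; rot=None keeps the orientation; vel is the mean speed in m/s. With guard (N) it stops when the force on the tool has changed by that much, and returns True; else False.
- r.movej(angles): joint-space move.
- gripper_to(opening, f_grip=None): finger opening in m; f_grip is the grip in N (None keeps the last); returns when the fingers have stopped.
- r.hold(seconds).
- inverse_kinematics(position, orientation): joint angles nearest the present ones, or None.
- vision.snapshot(name): name is "side" or "top" or "wrist"; returns the picture (420x560x3 uint8, red, green, blue); there is no depth.
- vision.get_calibration(name): a dict with "fx", "fy", "cx", "cy" (pixels), "D" ([k1, k2, p1, p2, k3] as OpenCV has them; the pictures are not rectified), "position" and "orientation" of the camera in the world. Camera axes: x right, y down, z forward; pixel columns grow to the right and rows downward; lengths in m; the calibration is good to about 2 mm. A picture is of the moment at which its call begins: read the wrist's pose just before it. get_calibration takes no time and is no camera call; for the wrist camera it gives the pose at the moment of the call.
A pose or a line that the arm cannot do raises r.PlanningError and nothing moves.
- r.sign_off(): hands the job in, once; it reports no verdict.
Trained networks look in the newest picture that a camera, given by its name, has taken for a name from the list of things; names that differ only in an ending like _2 or _b are one class to them, and where a whole thing is asked for, a point or a joint stands for the part that bears it (a point fixed in the world has none). Each returns a list of dicts, best first, with "score" (0 to 1); they miss things now and then, are a little off and sometimes report something else, mostly with a low value. They report only what shows in the picture. A call takes as long as a camera call.
- models.boxes_of(thing, camera): "at" ([x, y, z] in m, in world coordinates, good to about 4 mm: the middle of the surface that is visible of it).
- models.regions_of(thing, camera): "pixels" (420x560 bool, what is visible of it).
- models.mark_of(thing, camera): "at" ([x, y, z] in m, in world coordinates, good to about 4 mm: a listed point, or the origin of a listed thing).
Readings, each from a call of its own:
- telemetry.current_t(): time.
- telemetry.current_joints(): joint angles.
- telemetry.current_dq(): joint speeds.
- telemetry.current_joint_efforts(): joint torques, N m.
- telemetry.current_ee_pos(): TCP position.
- telemetry.current_tool_rot(): TCP orientation.
- telemetry.current_wrist_force(): force on the tool from outside, world axes, zero at the start.
- telemetry.current_torque(): the same for the moment, N m.
- telemetry.current_opening(): finger opening in m.
Only numpy, scipy, OpenCV 4.12 (cv2) and the standard library are available. Lean on these libraries where they do the work, as an engineer would, in place of code of your own. Each camera call takes 0.05 s, during which the arm holds its last target.

## Working session

There is one attempt and no reset: what is moved stays moved. The work goes in short steps, each a Python script; the robot and the scene stay as the last script left them, time stands still between calls to the robot, and variables do not carry over. Pictures are saved under pics/ and viewed, and the job is handed in when it is done.

```bash
ls; mkdir -p pics; python3 - <<'E'
from plant import r, vision, models, telemetry
import cv2
for n in ("top","side","wrist"):
    im=vision.snapshot(n); cv2.imwrite(f"pics/a_{n}.png",im[:,:,::-1])
    c=vision.get_calibration(n); print(n,{k:c[k] for k in ("fx","position","orientation")})
    for t in ("board","pin","stop","hole","panel","panel_corner","panel_heel","dog","varnish","wax","mallet","gouge_a","offcut"):
        try:
            m=models.mark_of(t,n); print(t,[( [round(float(v),3) for v in d["at"]],round(d["score"],2)) for d in m[:2]])
        except Exception as e: print(t,e)
print(telemetry.current_t())
E
```

```text
pics
top {'fx': 381.9807140114057, 'position': array([ 0.49690948, -0.00549232,  1.09352216]), 'orientation': array([ 0.01822115, -0.69615877,  0.71731504, -0.02213804])}
board [([0.59, 0.045, -0.001], 0.95), ([0.754, -0.246, -0.001], 0.75)]
pin [([0.754, -0.241, -0.008], 0.62), ([0.512, 0.134, 0.034], 0.39)]
stop [([0.463, -0.015, 0.035], 0.51), ([0.514, 0.134, 0.035], 0.21)]
hole [([0.619, 0.014, 0.04], 0.66)]
panel [([0.511, 0.128, 0.038], 0.83), ([0.496, -0.492, -0.001], 0.16)]
panel_corner [([0.7, 0.066, 0.047], 0.66)]
panel_heel [([0.59, -0.001, 0.046], 0.9), ([0.481, -0.296, 0.001], 0.34)]
dog [([0.531, 0.32, 0.002], 0.46)]
varnish [([0.482, -0.291, 0.003], 0.79), ([0.5, -0.49, -0.001], 0.5)]
wax [([0.589, 0.0, 0.048], 0.58)]
mallet [([0.63, 0.364, 0.001], 0.69)]
gouge_a [([0.419, 0.495, 0.0], 0.94), ([0.5, -0.493, -0.001], 0.87)]
offcut [([0.754, -0.243, -0.004], 0.93), ([0.59, 0.003, 0.049], 0.25)]
side {'fx': 544.589533043289, 'position': array([-0.209546  ,  0.96384631,  0.98934614]), 'orientation': array([ 0.14885752, -0.28942389,  0.84665607, -0.4210092 ])}
board [([0.59
[... 218 characters left out ...]
anel_heel [([0.59, 0.004, 0.049], 0.97), ([0.753, -0.247, 0.001], 0.64)]
dog [([0.532, 0.318, 0.001], 0.54)]
varnish [([0.486, -0.296, 0.004], 0.81), ([0.593, 0.045, -0.001], 0.64)]
wax [([0.62, 0.011, 0.036], 0.62), ([0.625, -0.311, -0.001], 0.58)]
mallet [([0.632, 0.362, -0.002], 0.68)]
gouge_a [([0.414, 0.496, 0.003], 0.92), ([0.496, -0.493, 0.0], 0.74)]
offcut [([0.754, -0.241, -0.001], 0.95)]
wrist {'fx': 299.11239236117575, 'position': array([ 0.26034971, -0.51777665,  0.38332421]), 'orientation': array([ 0.09996378,  0.81205627, -0.57071605, -0.06967819])}
board []
pin []
stop []
hole []
panel []
panel_corner []
panel_heel []
dog []
varnish []
wax []
mallet []
gouge_a []
offcut []
2.1
```

View pics/a_top.png

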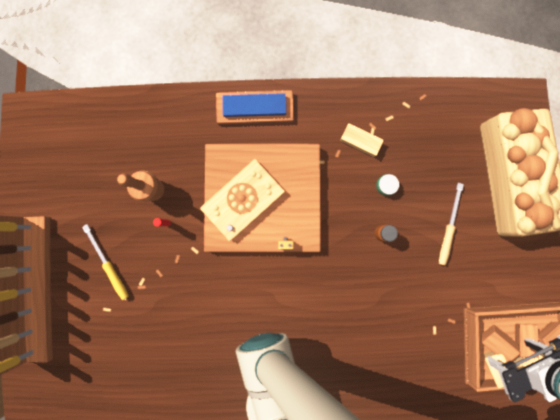

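View pics/a_side.png

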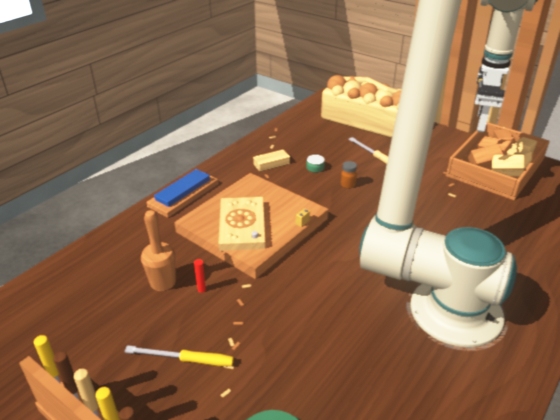

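The top view shows the board at px (205–320, 145–250), the pin at (231, 229), the stop at (286, 244), and the dog at (160, 222) near the mallet at (140, 185). The hole is beside or under the panel. Next I'll take a closer look with the wrist camera.

```bash
cat > h.py <<'E'
from plant import r, gripper_to, inverse_kinematics, vision, models, telemetry
import numpy as np, cv2
from scipy.spatial.transform import Rotation as R
def wxyz(rot): q=rot.as_quat(); return [q[3],q[0],q[1],q[2]]
def rot(q): return R.from_quat([q[1],q[2],q[3],q[0]])
def down(yaw): return wxyz(R.from_euler('z',yaw)*R.from_euler('x',np.pi))
F=lambda: np.array(telemetry.current_wrist_force())
P=lambda: np.array(telemetry.current_ee_pos())
def snap(n,f): im=vision.snapshot(n); cv2.imwrite(f"pics/{f}.png",im[:,:,::-1]); return im
def marks(n,ts):
    o={}
    for t in ts:
        m=models.mark_of(t,n); o[t]=m
        print(n,t,[(np.round(d["at"],4).tolist(),round(d["score"],2)) for d in m[:2]])
    return o
def ray(n,uv,z,c=None):
    c=c or vision.get_calibration(n)
    K=np.array([[c["fx"],0,c["cx"]],[0,c["fy"],c["cy"]],[0,0,1]])
    p=cv2.undistortPoints(np.array([[uv]],float),K,np.array(c["D"]))[0,0]
    d=rot(c["orientation"]).apply([p[0],p[1],1]); o=np.array(c["position"])
    return o+d*(z-o[2])/d[2]
E
python3 - <<'E'
from h import *
q=telemetry.current_tool_rot(); c=vision.get_calibration("wrist")
T=rot(q); print(np.round(T.as_matrix(),3)); print("cam in tool",T.inv().apply(np.array(c["position"])-P()), (T.inv()*rot(c["orientation"])).as_matrix().round(3))
yaw=np.pi/2
for y in (np.pi/2,-np.pi/2): print(inverse_kinematics([0.56,0.05,0.30],down(y)))
print(telemetry.current_t())
E
```

```text
[[ 0.338 -0.941  0.   ]
 [-0.941 -0.338 -0.   ]
 [ 0.     0.    -1.   ]]
cam in tool [ 0.00028246 -0.07002228 -0.15284188] [[ 1.     0.001  0.001]
 [-0.001  0.97   0.242]
 [-0.001 -0.242  0.97 ]]
[-0.03470358  0.22603711  1.40381061  0.          1.51174493 -1.60549991]
[-3.47035823e-02  2.26037112e-01  1.40381061e+00 -4.44089210e-16
  1.51174493e+00  1.53609274e+00]
2.1
```

```bash
python3 - <<'E'
from h import *
r.move_to([0.56,0.05,0.27],down(-np.pi/2))
snap("wrist","b1")
marks("wrist",["board","pin","stop","hole","panel","panel_corner","panel_heel"])
gripper_to(0.0)
print(telemetry.current_t())
E
```

```text
wrist board []
wrist pin [([0.5158, 0.1316, 0.0379], 0.55)]
wrist stop [([0.4642, -0.0143, 0.0356], 0.73)]
wrist hole [([0.6172, 0.0079, 0.037], 0.56)]
wrist panel [([0.5127, 0.129, 0.0386], 0.58)]
wrist panel_corner [([0.7, 0.0615, 0.0464], 0.77)]
wrist panel_heel [([0.5912, 0.0011, 0.0499], 0.77)]
6.3917
```

View pics/b1.png

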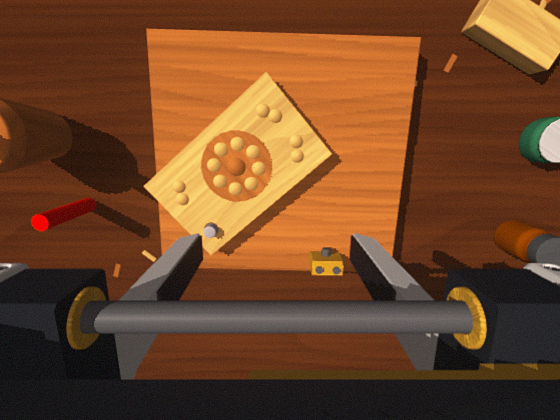

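The wrist view shows the board's far corners at (147, 29) and (420, 38), the pin top at (210, 231), the stop at (327, 263), and panel corners at (267, 73), (331, 153) and (145, 187). The panel covers the hole. I'll fit the board and panel poses from these points.

```bash
python3 - <<'E'
from h import *
from scipy.optimize import least_squares
for uv,z in [((147,29),.036),((420,38),.036),((210,231),.072),((267,73),.06),((331,153),.06),((145,187),.06),((327,252),.07)]:
    print(uv,ray("wrist",uv,z).round(4))
C=[ray("wrist",(147,29),.036)[:2],ray("wrist",(420,38),.036)[:2]]
obs=[((-85,85),(.512,.134)),((-85,85),(.51,.13)),((-85,85),(.5158,.1316)),((-85,85),ray("wrist",(210,231),.072)[:2]),
((-130,-65),(.463,-.015)),((-130,-65),(.461,-.021)),((-130,-65),(.4642,-.0143)),((22,-35),(.619,.014)),((22,-35),(.617,.012)),((22,-35),(.6172,.0079)),
((0,0),(.59,.045)),((0,0),(.595,.042)),((150,160),C[0]),((150,-160),C[1])]
def f(p):
    c,s=np.cos(p[2]),np.sin(p[2]); M=np.array([[c,-s],[s,c]])
    return np.concatenate([p[:2]+M@(np.array(a)/1e3)-np.array(b) for a,b in obs])
s=least_squares(f,[.59,.045,0],loss='soft_l1',f_scale=.004); print(s.x); print(f(s.x).reshape(-1,2).round(4))
E
```

```text
(147, 29) [0.7481 0.1987 0.036 ]
(420, 38) [ 0.7391 -0.1185  0.036 ]
(210, 231) [0.5145 0.1305 0.072 ]
(267, 73) [0.6968 0.0595 0.06  ]
(331, 153) [ 0.6084 -0.0164  0.06  ]
(145, 187) [0.5672 0.21   0.06  ]
(327, 252) [ 0.4861 -0.0151  0.07  ]
[ 0.59495383  0.04472446 -0.02821456]
[[ 0.0004 -0.0019]
 [ 0.0024  0.0021]
 [-0.0034  0.0005]
 [-0.0021  0.0016]
 [ 0.0002 -0.0016]
 [ 0.0022  0.0044]
 [-0.001  -0.0023]
 [-0.003  -0.0049]
 [-0.001  -0.0029]
 [-0.0012  0.0012]
 [ 0.005  -0.0003]
 [-0.      0.0027]
 [ 0.0013  0.0017]
 [ 0.0013 -0.0009]]
```

```bash
cat >> h.py <<'E'
BX,BY,BYAW=0.59495,0.04472,-0.0282
def bw(x,y): 
    c,s=np.cos(BYAW),np.sin(BYAW); return np.array([BX+c*x-s*y,BY+s*x+c*y])
PIN=bw(-.085,.085); HOLE=bw(.022,-.035)
def pw(th,x,y): c,s=np.cos(th),np.sin(th); return PIN+np.array([c*x-s*y,s*x+c*y])
E
python3 - <<'E'
from h import *
Z=.069; PX=.160
th0=-0.865
a=pw(th0,PX,.118)
r.move_to([*a,.13],down(th0)); r.move_l([*a,Z],vel=.15)
print("F0",F().round(2),telemetry.current_t())
g=False
for th in [-0.865,-0.95,-1.05,-1.15,-1.25,-1.35,-1.44,-1.51]:
    g=r.move_l([*pw(th,PX,.103),Z],rot=down(th),vel=.05,guard=8)
    print(th,g,P().round(4),F().round(2),round(telemetry.current_t(),2))
    if g: break
snap("top","c1"); snap("side","c1s")
E
```

```text
F0 [ 0.24  0.41 -0.24] 7.7833
-0.865 False [0.6944 0.0768 0.0696] [-0.51  0.4  -0.29] 8.23
-0.95 False [0.6892 0.0615 0.0689] [0.2  0.21 0.21] 8.71
-1.05 False [0.6807 0.0443 0.0687] [-0.07 -0.19 -0.28] 9.24
-1.15 False [0.6716 0.028  0.069 ] [-0.09  1.34  0.04] 9.78
-1.25 False [0.6604 0.0126 0.069 ] [-0.3  -0.19 -0.22] 10.31
-1.35 False [ 0.6477 -0.0016  0.069 ] [0.27 0.36 0.22] 10.84
-1.44 False [ 0.6352 -0.0132  0.069 ] [-0.68 -0.46 -0.45] 11.33
-1.51 False [ 0.6247 -0.0214  0.069 ] [-0.11  0.12 -0.15] 11.75
```

View pics/c1s.png

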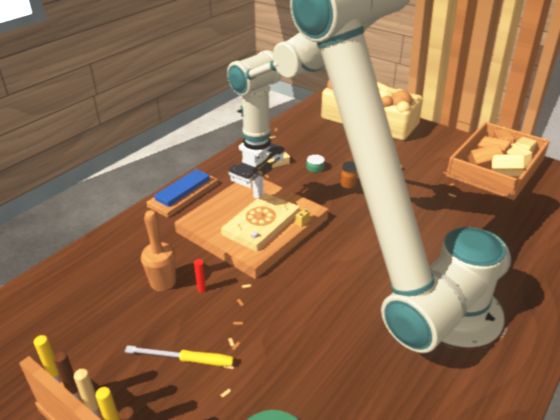

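```bash
python3 - <<'E'
import cv2
a=cv2.imread("pics/c1.png")[120:280,180:350]; cv2.imwrite("pics/c1z.png",cv2.resize(a,None,fx=3.5,fy=3.5))
E
```

```text
(no output)
```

View pics/c1z.png

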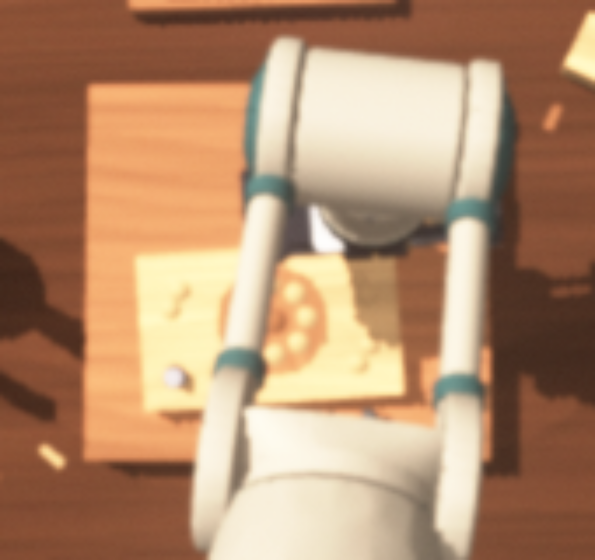

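The panel swung well: its edge is now nearly square to the board, with little resistance (side view panel at about (260, 220)). Now a slow approach to the screw, then a metered press.

```bash
python3 - <<'E'
from h import *
Z=.069; PX=.160
def fm(n=6):
    v=[]
    for _ in range(n): v.append(F()); r.hold(.02)
    return np.mean(v,0)
f0=fm()
g=False; th=-1.51
while not g and th>-1.72:
    th-=.03
    g=r.move_l([*pw(th,PX,.103),Z],rot=down(th),vel=.012,guard=4)
p=P(); print(th,g,p.round(4),f0.round(2),fm().round(2),telemetry.current_t())
n=np.array([-np.sin(th),np.cos(th),0]) # panel +y: pushes back
f=fm()@n-f0@n; print("normal",f)
t0=telemetry.current_t(); d=0; base=np.array([*pw(th,PX,.103),Z]); base=p.copy()
ok=0
for i in range(40):
    if f>10.8:
        ok+=1
        if ok>3: break
        r.hold(.25)
    elif f<14:
        d+= .0002 if f<8 else .0001
        r.move_l(base-n*d,vel=.01,guard=5)
    f=(fm(4)-f0)@n
    print(round(d*1e3,2),round(f,2),(P()-base).round(4)@-n,end=' | ')
print(telemetry.current_t())
E
```

```text
-1.6 True [ 0.6123 -0.0302  0.0689] [0.01 0.05 0.07] [ 0.8  -0.15  0.55] 13.75
normal 0.7112841843728782
0.2 1.88 0.0 | 0.4 2.1 0.0 | 0.6 3.62 9.995736030415052e-05 | 0.8 4.82 9.995736030415052e-05 | 1.0 5.39 9.995736030415052e-05 | 1.2 5.71 9.995736030415052e-05 | 1.4 5.77 0.00019991472060830104 | 1.6 5.56 0.00020283467283842993 | 1.8 6.9 0.00020283467283842993 | 2.0 6.7 0.00019991472060830104 | 2.2 7.01 0.00019991472060830104 | 2.4 6.83 0.00019991472060830104 | 2.6 7.19 0.0002998720809124515 | 2.8 7.05 0.0002998720809124515 | 3.0 7.71 0.0002998720809124515 | 3.2 8.13 0.0002998720809124515 | 3.3 7.91 0.0003027920331425804 | 3.5 8.13 0.0003027920331425804 | 3.6 8.44 0.0003027920331425804 | 3.7 8.8 0.0003027920331425804 | 3.8 8.64 0.0002998720809124515 | 3.9 9.14 0.0003027920331425804 | 4.0 8.88 0.0003998294412166021 | 4.1 9.47 0.0002998720809124515 | 4.2 9.4 0.0003998294412166021 | 4.3 9.32 0.0003998294412166021 | 4.4 9.09 0.0003998294412166021 | 4.5 9.74 0.00040274939344673097 | 4.6 10.01 0.00040274939344673097 | 4.7 9.87 0.00040274939344673097 | 4.8 9.74 0.00040274939344673097 | 4.9 10.08 0.00040274939344673097 | 5.0 10.4 0.0003998294412166021 | 5.1 10.75 0.0003998294412166021 | 5.2 10.11 0.00040274939344673097 | 5.3 10.89 0.00040274939344673097 | 5.3 10.63 0.00040274939344673097 | 5.4 10.26 0.00040274939344673097 | 5.5 10.6 0.00040274939344673097 | 5.6 10.88 0.00040274939344673097 | 26.5167
```

```bash
python3 - <<'E'
from h import *
th=-1.6; n=np.array([-np.sin(th),np.cos(th),0]); p=P()
r.move_l(p-n*.001-n*.0002+0*n,vel=.01,guard=4)
print("press cmd",F().round(2)); r.hold(.15); print(F().round(2))
r.move_l(p-n*.0+n*.02,vel=.1)
print(F().round(2))
q=p+n*.02; r.move_l([q[0],q[1],.16],vel=.25)
r.move_to([0.56,0.02,0.2],down(-np.pi/2))
im=snap("wrist","d1"); marks("wrist",["hole","panel_heel","panel_corner","pin","stop"])
cc=vision.get_calibration("wrist"); print(cc)
print(HOLE,telemetry.current_t())
E
```

```text
press cmd [ 0.09 -0.15 -0.54]
[-0.53 -0.17  0.44]
[-0.37 -0.33 -0.04]
wrist hole [([0.6189, 0.0102, 0.0381], 0.93)]
wrist panel_heel [([0.4809, -0.0176, 0.0501], 0.64)]
wrist panel_corner [([0.606, -0.046, 0.0516], 0.94)]
wrist pin [([0.516, 0.133, 0.0378], 0.58), ([0.594, 0.0398, 0.0022], 0.22)]
wrist stop []
{'fx': 299.11239236117575, 'fy': 299.11239236117575, 'cx': 275.88397376028905, 'cy': 208.73035037818414, 'D': array([0.00242093, 0.        , 0.        , 0.        , 0.        ]), 'position': array([0.63066546, 0.01925582, 0.35167427]), 'orientation': array([-0.08697238, -0.7017734 ,  0.70179887,  0.08618731])}
[0.61595438 0.0091136 ] 28.625
```

View pics/d1.png

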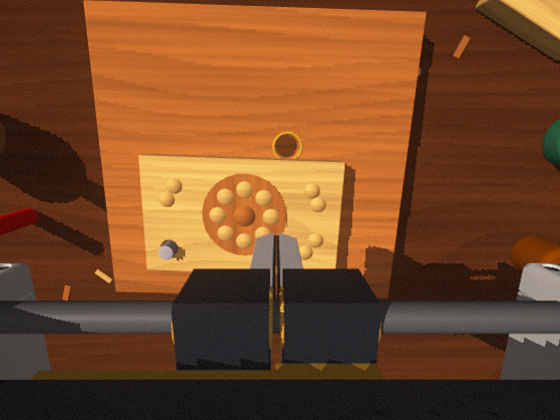

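Panel is home: its edge passes just beside the brass-rimmed hole at (287, 146), the heel mark is about 18 mm from the stop origin. Next: the exact hole position, then the dog.

```bash
python3 - <<'E'
from h import *
im=cv2.imread("pics/d1.png"); cv2.imwrite("pics/d1z.png",cv2.resize(im[120:175,255:325],None,fx=8,fy=8,interpolation=cv2.INTER_NEAREST))
for uv in [(287,146),(288,146),(287,147)]: print(ray("wrist",uv,.036).round(4))
print("pin",ray("wrist",(167,252),.072).round(4),PIN)
gripper_to(.06)
yaw=-1.15
r.move_to([.50,.305,.22],down(yaw))
snap("wrist","e1"); marks("wrist",["dog","mallet"])
m=models.regions_of("dog","wrist")
for x in m[:1]:
    v,u=np.nonzero(x["pixels"]); print(x["score"],u.min(),u.max(),v.min(),v.max())
print(telemetry.current_t())
E
```

```text
[0.6184 0.0074 0.036 ]
[0.6184 0.0064 0.036 ]
[0.6174 0.0074 0.036 ]
pin [0.516  0.1277 0.072 ] [0.51238048 0.13208289]
wrist dog [([0.5313, 0.3208, -0.0004], 0.6)]
wrist mallet [([0.6312, 0.3631, -0.0029], 0.68), ([0.532, 0.3207, -0.0021], 0.26)]
30.975
```

View pics/d1z.png

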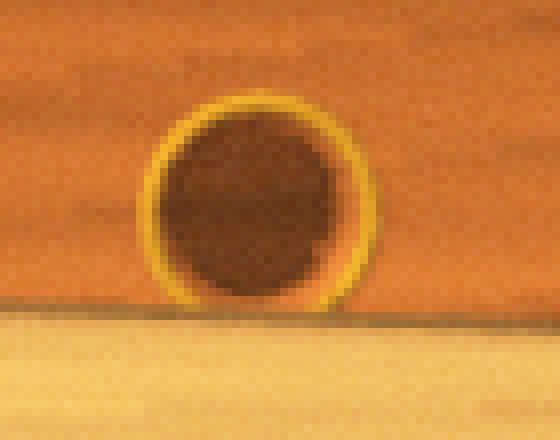

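View pics/e1.png

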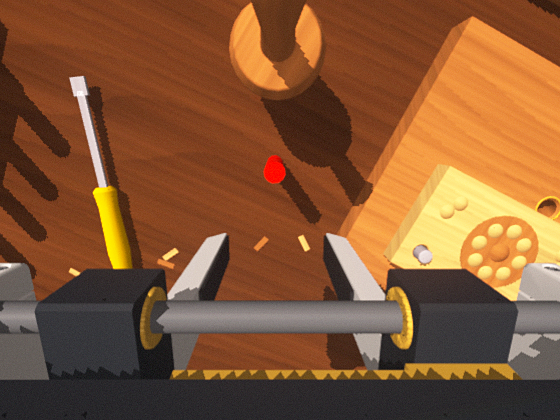

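Hole ring centre is at px (287, 146), about (0.6185, 0.008). The dog stands at (275, 168) with clear space around it. I'll grasp it with the camera turned away from the mallet, since the mallet is at (277, 45).

```bash
python3 - <<'E'
from h import *
yaw=-1.15+np.pi; D=[.5315,.3200]
r.move_to([*D,.16],down(yaw))
g=r.move_l([*D,.086],vel=.15,guard=10); print(g,P().round(4))
gripper_to(0.0,20); print("op",telemetry.current_opening())
r.move_l([*D,.21],vel=.25); print(telemetry.current_opening(),F().round(2))
H=[.618,.0085]
r.move_to([*H,.21],down(np.pi/2)); r.move_l([*H,.150],vel=.15)
snap("wrist","f1"); marks("wrist",["hole","dog"]); snap("side","f1s"); snap("top","f1t")
print(P().round(4),telemetry.current_t())
E
```

```text
False [0.532  0.3203 0.0865]
op 0.019797874044419638
0.019701854557775334 [-0.28  0.35 -0.67]
wrist hole [([0.6187, 0.0106, 0.0346], 0.89)]
wrist dog [([0.6175, 0.0121, 0.0634], 0.55)]
[0.6187 0.0085 0.1512] 37.6417
```

View pics/f1.png

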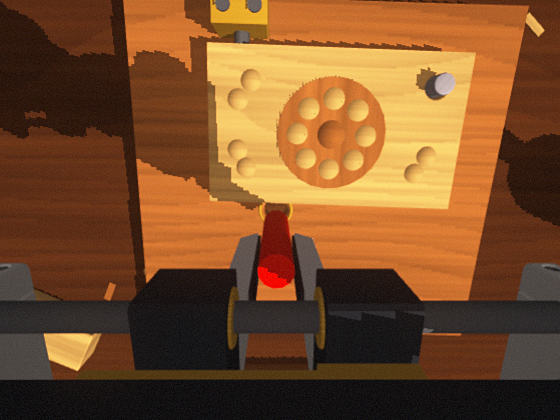

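View pics/f1s.png

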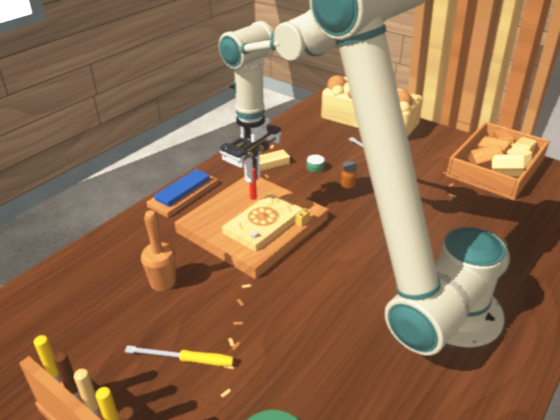

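The dog is held upright with its foot at px (277, 213), in front of the rim centred near (276, 210). I'll zoom in and compare the predicted hole and foot projections.

```bash
python3 - <<'E'
from h import *
c=vision.get_calibration("wrist"); K=np.array([[c["fx"],0,c["cx"]],[0,c["fy"],c["cy"]],[0,0,1]])
def proj(X):
    Xc=rot(c["orientation"]).inv().apply(np.atleast_2d(X)-c["position"]); return cv2.projectPoints(Xc,np.zeros(3),np.zeros(3),K,np.array(c["D"]))[0][:,0]
t=np.linspace(0,6.283,60); circ=lambda x,y,z,R_:np.c_[x+R_*np.cos(t),y+R_*np.sin(t),0*t+z]
im=cv2.imread("pics/f1.png"); u0,v0,s=235,180,9
z=cv2.resize(im[180:240,235:320],None,fx=s,fy=s,interpolation=cv2.INTER_NEAREST)
p=P(); D=p-[0,0,.0865]
for C,col in ((circ(p[0],p[1],.036,.013),(0,255,0)),(circ(D[0],D[1],D[2],.010),(255,0,0))):
    q=(proj(C)-[u0,v0]+.5)*s; cv2.polylines(z,[q.astype(int)],True,col,1)
cv2.imwrite("pics/f1z.png",z)
E
```

```text
(no output)
```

View pics/f1z.png

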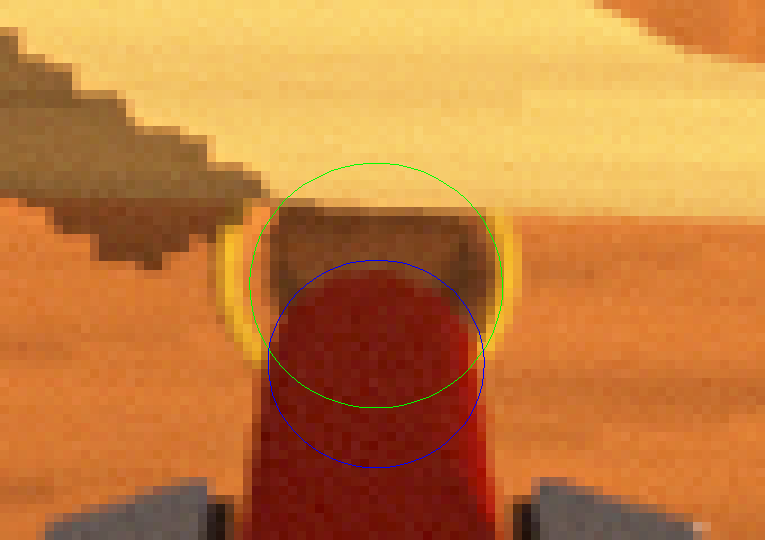

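Relative to the tool, the hole sits about 1 mm towards −x and −y. I'll correct for that and insert under guard.

```bash
python3 - <<'E'
from h import *
H=np.array([.6172,.0077])
r.move_l([*H,.134],vel=.1); f0=F()
g=r.move_l([*H,.0965],vel=.04,guard=7)
print(g,P().round(4),(F()-f0).round(2),telemetry.current_t())
E
```

```text
True [0.6175 0.0077 0.121 ] [-0.03 -0.81  3.04] 38.4417
```

```bash
python3 - <<'E'
from h import *
H=np.array([.6172,.0077]); 
for dx,dy in [(0,-.0015),(0,.0015),(.0015,0),(-.0015,0),(.0012,.0025),(-.0012,.0025)]:
    h=H+[dx,dy]
    r.move_l([*h,.126],vel=.05); f0=F()
    g=r.move_l([*h,.0965],vel=.04,guard=7)
    p=P(); print((dx,dy),g,p.round(4),(F()-f0).round(2),round(telemetry.current_t(),2))
    if p[2]<.117: break
E
```

```text
(0, -0.0015) True [0.6175 0.0063 0.1215] [ 0.35 -0.88  4.92] 39.02
(0, 0.0015) False [0.6169 0.0091 0.0963] [-1.2   1.41 -1.74] 40.17
```

It's in at full depth. Release, back off and check.

```bash
python3 - <<'E'
from h import *
gripper_to(.05); p=P()
r.move_l([p[0],p[1],.2],vel=.2)
r.move_to([.52,-.02,.25],down(-np.pi/2))
snap("wrist","g1"); snap("side","g1s")
marks("wrist",["dog","hole","panel_heel","pin","stop"]); marks("side",["dog","panel_heel"])
print(F().round(2),telemetry.current_t())
im=cv2.imread("pics/g1s.png"); cv2.imwrite("pics/g1sz.png",cv2.resize(im[160:280,160:340],None,fx=4,fy=4))
E
```

```text
wrist dog [([0.6154, 0.012, 0.0072], 0.57)]
wrist hole [([0.6222, 0.0073, 0.0358], 0.82)]
wrist panel_heel [([0.4813, -0.0161, 0.0499], 0.64)]
wrist pin [([0.5136, 0.1312, 0.0373], 0.6)]
wrist stop [([0.4645, -0.0174, 0.0354], 0.72), ([0.6191, 0.0076, 0.0101], 0.6)]
side dog [([0.6164, 0.0059, 0.0084], 0.63)]
side panel_heel [([0.4827, -0.0144, 0.0529], 0.58)]
[ 0.07 -0.53 -0.34] 44.5417
```

View pics/g1.png

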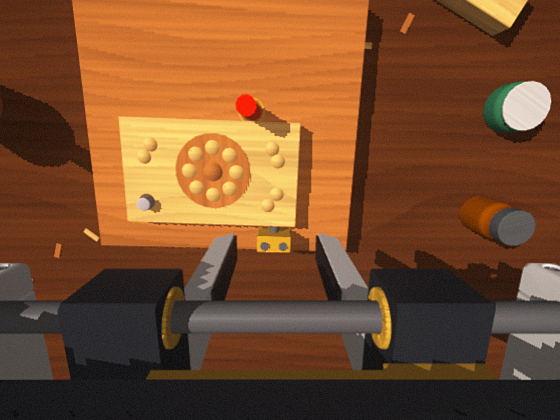

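View pics/g1sz.png

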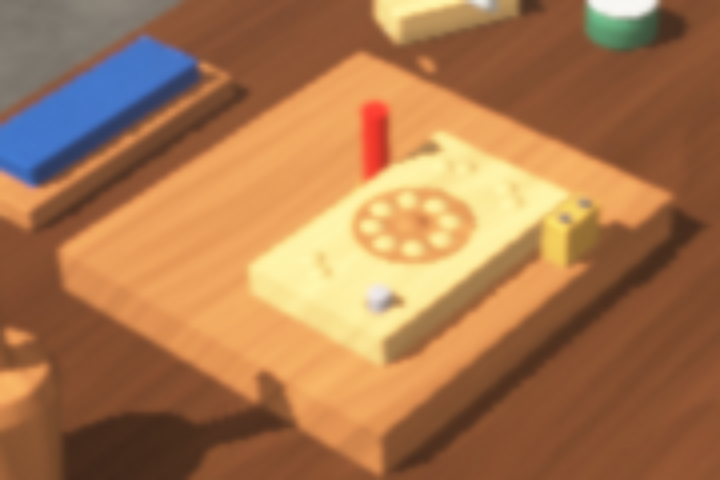

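The dog stands upright in the hole at px (247, 106) in the wrist view. The panel is flat against the screw at (275, 235), and the other things are undisturbed. Handing in.

```bash
python3 - <<'E'
from h import *
r.sign_off(); print(telemetry.current_t())
E
```

```text
the job is handed in; nothing more can be done
the job is handed in; nothing more can be done
```

The job is done and handed in, at about 45 s on the robot's clock (70 s allowed). The panel is home against the stop and the red dog is down in the hole behind it.

- **Pressing the panel:** I swung it round on its pin with the closed fingers, pushing near the free corner. I then raised the push in small steps up to 10.9 N at the fingers, and held above 7 N for several seconds. I estimate that as 10–11 N at the screw, the low end of the range you asked for. I tried one more small push to get nearer 12 N, but it had no effect: it started from the measured position, so the force dropped to about zero.
- **Setting the dog:** The first two tries caught on the rim. Moving 1.5 mm in +y let it drop in, and I released it with its foot about 26 mm below the board's top face.

**Last checks:**
- The panel's meeting point is about 17–19 mm from the stop's origin (the limit is 23 mm).
- The dog stands upright, with its foot at z of about 7–8 mm by the networks.
- The two views place the dog about 6 mm apart in y. The tool's position when the dog went in, (0.617, 0.009), lies between them.
- The wrist force was about zero, so the robot was touching nothing.
- The bystanders I could see in the last pictures looked undisturbed. I did not measure their positions.

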